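# Tamp ferrite blocks level in their nest bin

## Task

Six brittle ferrite blocks stand at uneven heights in the spring-leaf bin. Take the hand tamper by its wooden grip and, first the left column, then the middle, then the right, press each pair of blocks slowly down with its flat foot until you feel both stop hard on the hidden bed (lean on a pair with about 20 to 25 newtons for a moment, no more), so that all six are home and level; then stand the tamper upright back on the middle of its rubber pad. Do not push the blocks with the gripper, and leave everything else alone.

Things in the scene. Friction and masses are not known exactly. Their poses are not given: they have to be found in the camera images.
- nest_bin: low blue bin, 86 (x) x 148 (y) x 52 mm, fixed on the table. At yaw 0 x points away from the robot, y left. Origin under its centre. Six cells: columns left, middle, right along y, rows front, back along x. A sprung leaf in each grips its block sideways: 2 to 6 N slides a block down, then it stops hard on the bed. The bed is hidden under the blocks, 20 to 28 mm above the origin, the same for all six
- column_left (a point): point midway between the two blocks of the left column, at the height of the bin's rim (x 0, y +43, z +52 mm in the bin's frame). The two blocks' centres lie 20 mm either side of it along the bin's x; columns are 48 mm apart
- column_middle (a point): point midway between the two blocks of the middle column, at the height of the bin's rim (x 0, y -5, z +52 mm in the bin's frame). The two blocks' centres lie 20 mm either side of it along the bin's x; columns are 48 mm apart
- column_right (a point): point midway between the two blocks of the right column, at the height of the bin's rim (x 0, y -53, z +52 mm in the bin's frame). The two blocks' centres lie 20 mm either side of it along the bin's x; columns are 48 mm apart
- block_left_front: dark grey brittle ferrite block, 36 (x) x 34 (y) x 40 (z) mm with its 3 mm high, 16 mm wide round boss on top, about 120 g, in the left column, front row (front = the bin's -x). Origin at the centre of its underside. It starts 3 to 11 mm above the bed; seated, its underside is on the bed and its top 8 to 16 mm above the bin's rims. More than 25 N on it from the tamper damages it
- block_left_back: dark grey brittle ferrite block, 36 (x) x 34 (y) x 40 (z) mm with its 3 mm high, 16 mm wide round boss on top, about 120 g, in the left column, back row (front = the bin's -x). Origin at the centre of its underside. It starts 3 to 11 mm above the bed; seated, its underside is on the bed and its top 8 to 16 mm above the bin's rims. More than 25 N on it from the tamper damages it
- block_middle_front: dark grey brittle ferrite block, 36 (x) x 34 (y) x 40 (z) mm with its 3 mm high, 16 mm wide round boss on top, about 120 g, in the middle column, front row (front = the bin's -x). Origin at the centre of its underside. It starts 3 to 11 mm above the bed; seated, its underside is on the bed and its top 8 to 16 mm above the bin's rims. More than 25 N on it from the tamper damages it
- block_middle_back: dark grey brittle ferrite block, 36 (x) x 34 (y) x 40 (z) mm with its 3 mm high, 16 mm wide round boss on top, about 120 g, in the middle column, back row (front = the bin's -x). Origin at the centre of its underside. It starts 3 to 11 mm above the bed; seated, its underside is on the bed and its top 8 to 16 mm above the bin's rims. More than 25 N on it from the tamper damages it
- block_right_front: dark grey brittle ferrite block, 36 (x) x 34 (y) x 40 (z) mm with its 3 mm high, 16 mm wide round boss on top, about 120 g, in the right column, front row (front = the bin's -x). Origin at the centre of its underside. It starts 3 to 11 mm above the bed; seated, its underside is on the bed and its top 8 to 16 mm above the bin's rims. More than 25 N on it from the tamper damages it
- block_right_back: dark grey brittle ferrite block, 36 (x) x 34 (y) x 40 (z) mm with its 3 mm high, 16 mm wide round boss on top, about 120 g, in the right column, back row (front = the bin's -x). Origin at the centre of its underside. It starts 3 to 11 mm above the bed; seated, its underside is on the bed and its top 8 to 16 mm above the bin's rims. More than 25 N on it from the tamper damages it
- tamper: upright hand tamper, about 350 g: flat steel foot 84 (x) x 40 (y) x 10 mm, spans both blocks of a column with its x along the bin's x; it rocks up to 0.06 rad about y; rubber cushion (25 N/mm); stem; black collar 58 mm across, 66 to 72 mm above the underside; above it a square wooden grip 28 x 28 mm (sides along x and y), 72 to 130 mm up. Origin at the centre of the foot's underside
- rest_pad: flat black rubber pad, 130 (x) x 90 (y) x 6 mm, fixed; the tamper stands on it. Origin under its centre, top 6 mm above the origin
- bearing_1: bystander, leave alone: ball bearing lying flat, 48 x 48 x 9 mm; origin at the centre of its underside
- bearing_2: bystander, leave alone: ball bearing lying flat, 48 x 48 x 9 mm; origin at the centre of its underside
- end_cap_1: bystander, leave alone: plated round end cap lying flat, 63 x 63 x 7 mm; origin at the centre of its underside
- grease_tin: bystander, leave alone: flat black round tin, 68 x 68 x 24 mm; origin at the centre of its underside
- bar_bundle_2: bystander, leave alone: taped bundle of ground steel bars, 58 x 105 x 22 mm; origin at the centre of its underside
- marker: bystander, leave alone: black and blue marker pen lying down, 13 x 128 x 13 mm; origin at the centre of its underside
Mind the look-alikes: they are no part of the job. What is shaped like the block_right_front but pink is not meant.

How it is judged:
On the way, in this order (a step that is already met when the one before it is completed fails the run):
1. the tamper is lifted off its pad (z of tamper in the frame of rest_pad above 0.03 m), for 0.1 s.
2. the tamper presses both blocks of the left column home, with more than 6.5 N on each (contact force between tamper and block_left_front above 6.5 N and contact force between tamper and block_left_back above 6.5 N), for 0.15 s.
3. the tamper presses both blocks of the middle column home, with more than 6.5 N on each (contact force between tamper and block_middle_front above 6.5 N and contact force between tamper and block_middle_back above 6.5 N), for 0.15 s.
4. the tamper presses both blocks of the right column home, with more than 6.5 N on each (contact force between tamper and block_right_front above 6.5 N and contact force between tamper and block_right_back above 6.5 N), for 0.15 s.
At the end, for the whole second after the job is handed in: the left front block is down in the bin (underside less than 30 mm above the bin's origin), the other five are level with it within 2 mm, all six tilt less than 0.06 rad; the tamper stands upright (within 0.1 rad) and still on the rubber pad, its centre within 30 mm of the pad's centre (z of block_left_front in the frame of nest_bin below 0.03 m and angle between each of block_left_front, block_left_back, block_middle_front, block_middle_back, block_right_front, block_right_back's own z axis and vertical below 0.06 rad and z of block_left_back in the frame of block_left_front between -0.002 and 0.002 m and z of block_middle_front in the frame of block_left_front between -0.002 and 0.002 m and z of block_middle_back in the frame of block_left_front between -0.002 and 0.002 m and z of block_right_front in the frame of block_left_front between -0.002 and 0.002 m and z of block_right_back in the frame of block_left_front between -0.002 and 0.002 m and horizontal distance between tamper and rest_pad below 0.03 m and z of tamper in the frame of rest_pad below 0.009 m and angle between tamper's own z axis and vertical below 0.1 rad and linear speed of tamper below 0.02 m/s); the robot touches nothing.
It fails at once if a block takes more than 25 N from the tamper (contact force between tamper and block_left_front above 25 N or contact force between tamper and block_left_back above 25 N or contact force between tamper and block_middle_front above 25 N or contact force between tamper and block_middle_back above 25 N or contact force between tamper and block_right_front above 25 N or contact force between tamper and block_right_back above 25 N).
It fails at once if a block is pushed with the fingers or the arm instead of the tamper (contact force between any of the fingers, the arm and block_left_front above 1 N or contact force between any of the fingers, the arm and block_left_back above 1 N or contact force between any of the fingers, the arm and block_middle_front above 1 N or contact force between any of the fingers, the arm and block_middle_back above 1 N or contact force between any of the fingers, the arm and block_right_front above 1 N or contact force between any of the fingers, the arm and block_right_back above 1 N).
It fails at once if the tamper is driven against the bin itself with more than 30 N (contact force between tamper and nest_bin above 30 N).
It fails at once if a bystander is moved by more than 25 mm (distance of any of bearing_1, bearing_2, end_cap_1, grease_tin, bar_bundle_2, marker from where it was at the start of the episode above 0.025 m).
It also fails if it takes over 58 s, if anything falls off the work surface, if the arm or the gripper's body presses on something with over 40 N, if the wrist force passes 120 N, or if a joint passes its speed limit or range.

## Robot

A 6-joint arm with a two-finger parallel gripper is mounted at the origin on a cart in front of the work surface, level with it; the furniture and walls round the work are solid. World frame = base frame: x ahead of the robot, y to its left, z up, the work surface at z = 0. Lengths are in m, angles in rad, forces in N, time in s.
With the tool pointing down it reaches from about 0.25 to 0.725 m from the base axis. Payload 4 kg.
Tool frame: the origin (TCP) lies midway between the tips of the shut fingers; the grasp point (between the pads) lies 19 mm behind it; z points along the fingers, y is the direction in which the jaws open and shut (so a half turn about z gives the same grasp; the last joint's range is limited). The gripper opens to 85 mm and grips with 20 to 120 N. Pads are 22 mm wide; open, the fingers measure 114 mm over their backs; the gripper's body (76 mm by 85 mm) begins 54 mm behind the grasp point. The pads swing forward as they close: fully open they stand 13 mm farther back than shut.
Start: joints at [1.117, 0.241, 0.005, 1.335, 0, 1.571], TCP at [0.219, 0.449, 0.231] pointing down, gripper open.
Joint ranges: [-2.72, 2.72], [-1.05, 1.87], [-1.09, 1.28], [-1.99, 2.15], [-1.42, 1.44], [-3.14, 3.14]. Speed limits (rad/s): [2.79, 2.79, 3.14, 3.14, 3.14, 3.14].

## Interface

Orientations are given as a unit quaternion [x, y, z, w].
In Python, from workcell import get_obs, camera, camera_model, job_done, masks_of gives the robot as it stands.
- The arm moves only by the tool jog_arm, never from a script. Its argument "deltas" is a list that holds one entry, the list of rows, each a list of 7 numbers: the shift along the tool's x, y, z in mm, then the turn, a rotation vector about the tool's x, y, z in degrees, then the finger opening in mm, from 0 to 85.4. A call has 1 to 5 rows; each row shifts and turns the pose as measured when the row begins, along the tool's axes as they then stand; what a row does not reach is not made up. A row lasts 1/10 s, in which the tool goes at most 50 mm and 8.59 degrees, less where a joint would pass 70% of its speed; a pose out of reach is approached as far as the arm can. A call with a gripper value outside its range is refused whole. The fingers move at their own pace and stop on an object; the grip force is fixed at half the most. Time passes only in rows, so rows that do not move let the fingers close. It gives the time, the measured TCP pose, the force and the opening at its end, in the units of the state.
- get_obs(): the state, without advancing time (a new reading comes with each control period).
- camera(name): name is "scene" or "top"; returns the picture (400x640x3 uint8, red, green, blue); there is no depth.
- camera_model(name): a dict with "fovy" (degrees; the focal length in pixels is half the picture's height over the tangent of half this angle, whatever the lens; pixels are square), "cx", "cy" (the principal point, pixels), "pose" (4x4, takes a point from camera to world coordinates). Camera axes: x right, y down, z forward; pixel columns grow to the right and rows downward; lengths in m; the calibration is good to about 2 mm. A picture is of the moment at which its call begins. camera_model takes no time and is no camera call.
- job_done(): hands the job in, once; it reports no verdict.
Trained networks look in the newest picture that a camera, given by its name, has taken for a name from the list of things; names that differ only in an ending like _2 or _b are one class to them, and where a whole thing is asked for, a point or a joint stands for the part that bears it (a point fixed in the world has none). Each returns a list of dicts, best first, with "conf" (0 to 1); they miss things now and then, are a little off and sometimes report something else, mostly with a low value. They report only what shows in the picture. A call takes as long as a camera call. They do not tell look-alikes from the thing itself.
- masks_of(target, camera): "pixels" (400x640 bool, what is visible of it) and "at" ([column, row] in pixels, amid what is visible of it).
The state is a dict: "clock": time; "joint_pos": joint angles; "joint_vel": joint speeds; "tau": joint torques, N m; "eef_pos": TCP position; "tool_rot": TCP orientation; "ft_force": force on the tool from outside, world axes, zero at the start; "ft_torque": the same for the moment, N m; "grip_width": finger opening in m.
Only numpy, scipy, OpenCV 4.12 (cv2) and the standard library are available. Lean on these libraries where they do the work, as an engineer would, in place of code of your own. Each camera call takes 0.05 s, during which the arm holds its last target. There are 200 camera calls.

## Working session

There is one attempt and no reset: what is moved stays moved. The work goes in short steps, Python scripts to look and compute and a tool call to move; the robot and the scene stay as the last step left them, time stands still between calls to the robot, and variables do not carry over. Pictures are saved under pics/ and viewed, about 8 in all and at most 12, crops included, and the job is handed in when it is done.

Besides the shell and the picture viewer there is one more tool, called after "Request:" in YAML: its name, and indented under it one key for each argument. jog_arm: Moves the arm, as the interface text tells. Its arguments: {"type":"object","properties":{"deltas":{"type":"array"}},"required":["deltas"]}

```bash
mkdir -p pics
cat > h.py <<'E'
import numpy as np, cv2
from workcell import *
def ray(cam,px):
    m=camera_model(cam); f=200/np.tan(np.radians(m["fovy"])/2)
    d=np.array([(px[0]-m["cx"])/f,(px[1]-m["cy"])/f,1.]); P=np.array(m["pose"])
    return P[:3,3],P[:3,:3]@d
def at_z(cam,px,z):
    o,d=ray(cam,px); return o+d*(z-o[2])/d[2]
def proj(cam,p):
    m=camera_model(cam); f=200/np.tan(np.radians(m["fovy"])/2)
    q=np.linalg.inv(np.array(m["pose"]))@np.append(p,1); return q[:2]/q[2]*f+[m["cx"],m["cy"]]
def tri(a,b):
    (o1,d1),(o2,d2)=a,b; A=np.stack([d1,-d2],1); t=np.linalg.lstsq(A,o2-o1,rcond=None)[0]
    p,q=o1+t[0]*d1,o2+t[1]*d2; return (p+q)/2,np.linalg.norm(p-q)
E
python3 - <<'E'
from h import *
o=get_obs(); print(o["clock"],o["eef_pos"],o["tool_rot"],o["ft_force"])
ims=[]
for c in("scene","top"):
    im=camera(c); cv2.imwrite(f"pics/{c}0.png",im[...,::-1])
    m=camera_model(c); print(c,m["fovy"],m["cx"],m["cy"],np.round(m["pose"],3).tolist())
    for t in("nest_bin","tamper","rest_pad","block_left_front"):
        for d in masks_of(t,c)[:8]:
            ys,xs=np.nonzero(d["pixels"]); print(c,t,round(d["conf"],2),np.round(d["at"],1),xs.min(),xs.max(),ys.min(),ys.max(),len(xs))
            if t!="block_left_front" and d["conf"]>.5:
                k=cv2.minAreaRect(np.stack([xs,ys],1).astype(np.float32)); print("   rect",k)
E
```

```text
0.0 [0.21891062 0.44883942 0.23039545] [ 2.24937551e-01  9.74372613e-01 -1.02714238e-03 -2.33085892e-04] [ 0.1484254  -0.03569304 -0.76890588]
scene 54.36734887999859 320.1056083083276 204.76772879426278 [[0.852, -0.287, 0.438, -0.035], [-0.523, -0.441, 0.729, -0.847], [-0.016, -0.85, -0.526, 0.725], [0.0, 0.0, 0.0, 1.0]]
scene nest_bin 0.94 [344.7 252.7] 320 370 228 269 795
   rect ((341.4827880859375, 252.210693359375), (56.92727279663086, 30.892967224121094), 21.370620727539062)
scene tamper 0.83 [291.1 175.4] 283 302 155 193 443
   rect ((293.94512939453125, 174.49391174316406), (18.331636428833008, 38.540611267089844), 6.34019136428833)
scene tamper 0.43 [290.6 194.7] 273 311 183 200 281
scene tamper 0.18 [342.9 252. ] 320 370 228 268 805
scene rest_pad 0.79 [288.9 195.9] 274 310 184 200 249
   rect ((292.6346130371094, 193.173095703125), (13.139781951904297, 37.26206588745117), 78.69007110595703)
scene block_left_front 0.72 [331.6 229.9] 324 337 223 235 125
top 55.09110880682826 320.12176748707685 202.6591994319748 [[0.015, -0.993, 0.115, 0.431], [-1.0, -0.016, -0.013, 0.053], [0.014, -0.115, -0.993, 1.001], [0.0, 0.0, 0.0, 1.0]]
top nest_bin 0.86 [370.7 228.2] 346 403 205 245 412
   rect ((376.1538391113281, 224.26925659179688), (58.17228698730469, 36.2181396484375), 7.125016689300537)
top nest_bin 0.63 [219.7 206.4] 198 232 187 221 713
   rect ((214.4000244140625, 205.3000030517578), (33.98823165893555, 24.59674835205078), 63.43495178222656)
top nest_bin 0.49 [455.8 257.3] 437 463 234 279 265
top tamper 0.67 [218.9 205.4] 199 232 187 220 682
   rect ((214.60003662109375, 205.1999969482422), (33.09380340576172, 24.149534225463867), 63.43495178222656)
top rest_pad 0.94 [230.3 213.2] 196 245 178 234 957
   rect ((221.03257751464844, 206.63174438476562), (49.286006927490234, 34.54278564453125), 64.79888153076172)
top block_left_front 0.81 [359.5 230.9] 354 366 222 236 165
```

View pics/top0.png

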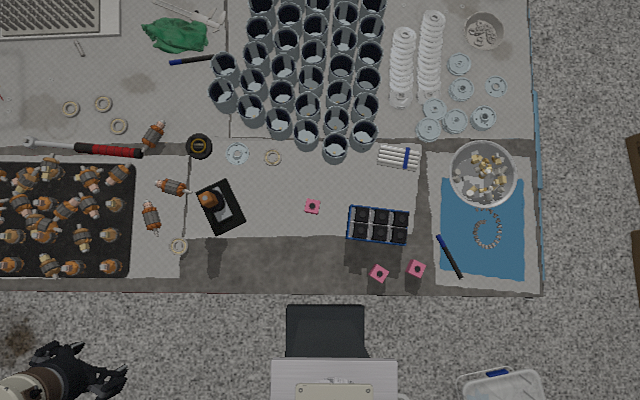

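View pics/scene0.png

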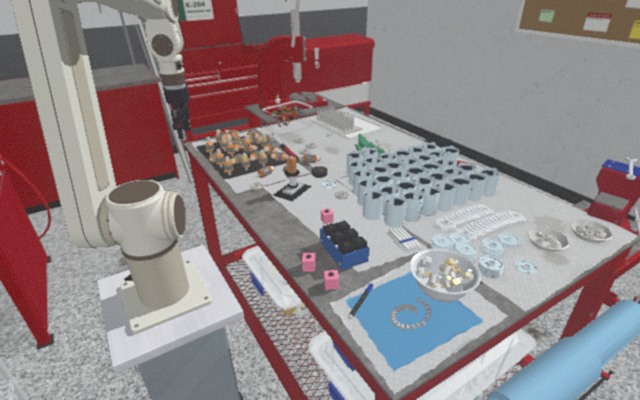

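The top view shows the blue bin at about (378,225) and the tamper on its black pad at about (220,207). Pink look-alike blocks are at (312,206), (380,273) and (417,268). Now a close crop of both objects with model outlines overlaid.

```bash
cat >> h.py <<'E'
from scipy.optimize import minimize
def rect(x,y,yaw,lx,ly,z):
    c,s=np.cos(yaw),np.sin(yaw)
    return np.array([[x+c*a-s*b,y+s*a+c*b,z] for a,b in((lx/2,ly/2),(lx/2,-ly/2),(-lx/2,-ly/2),(-lx/2,ly/2))])
def hullmask(pts,cam,S=4):
    q=np.array([proj(cam,p) for p in pts]); m=np.zeros((400*S,640*S),np.uint8)
    cv2.fillConvexPoly(m,cv2.convexHull(np.round((q+.5)*S).astype(np.int32)),1)
    return cv2.resize(m.astype(np.float32),(640,400),interpolation=cv2.INTER_AREA)
def fitbox(obs,x0,lx,ly,h):
    # obs: dict cam->float mask
    def cost(v):
        pts=np.vstack([rect(*v,lx,ly,0),rect(*v,lx,ly,h)])
        return sum(np.abs(hullmask(pts,c)-m).sum()/m.sum() for c,m in obs.items())
    sim=np.array([x0]+[np.add(x0,d) for d in((.015,0,0),(0,.015,0),(0,0,.12))])
    r=minimize(cost,x0,method="Nelder-Mead",options=dict(initial_simplex=sim,xatol=1e-4,fatol=1e-4)); return r.x,r.fun
E
python3 - <<'E'
from h import *
T=cv2.imread("pics/top0.png"); S=cv2.imread("pics/scene0.png")
def blue(im,c,r,box):
    h=cv2.cvtColor(im,cv2.COLOR_BGR2HSV); m=((h[...,0]>95)&(h[...,0]<125)&(h[...,1]>110)).astype(np.uint8)
    k=np.zeros_like(m); x0,x1,y0,y1=box; k[y0:y1,x0:x1]=m[y0:y1,x0:x1]
    return k
bt=blue(T,0,0,(335,418,195,255)); bs=blue(S,0,0,(312,378,215,275))
def hull(m):
    ys,xs=np.nonzero(m); o=np.zeros(m.shape,np.uint8); cv2.fillConvexPoly(o,cv2.convexHull(np.stack([xs,ys],1).astype(np.int32)),1); return o.astype(np.float32),(xs.min(),xs.max(),ys.min(),ys.max())
mt,b1=hull(bt); ms,b2=hull(bs); print(b1,b2)
x0=at_z("top",(377,225),.03); print("bin0",x0)
for obs in({"top":mt},{"scene":ms},{"top":mt,"scene":ms}):
    v,f=fitbox(obs,[x0[0],x0[1],0.0],.086,.148,.052); print("bin",np.round(v,4),round(f,3)); 
vb=v
# pad from top: dark pixels
g=cv2.cvtColor(T,cv2.COLOR_BGR2HSV)
p=np.zeros(g.shape[:2],np.uint8); p[172:242,190:252]=(g[172:242,190:252,2]<60)
n,l,st,_=cv2.connectedComponentsWithStats(p); i=1+np.argmax(st[1:,4]); mp,b=hull(l==i); print(b,st[i])
xp=at_z("top",(220,207),.006); print("pad0",xp)
v,f=fitbox({"top":mp},[xp[0],xp[1],0.4],.13,.09,.006); print("pad",np.round(v,4),round(f,3)); vp=v
def crop(im,cam,x,y,w,h,s,draw):
    o=cv2.resize(im[y:y+h,x:x+w],None,fx=s,fy=s,interpolation=cv2.INTER_CUBIC)
    for pts,c in draw:
        q=np.array([(proj(cam,k)-[x,y]+.5)*s for k in pts]); cv2.polylines(o,[q.astype(np.int32)],True,c,1)
    return o
d=[(rect(*vb,.086,.148,.052),(0,255,255)),(rect(*vb,.086,.148,0),(0,200,0)),(rect(*vp,.13,.09,.006),(0,0,255)),(rect(*vp,.084,.04,.016),(255,0,255))]
a=np.hstack([crop(T,"top",182,170,72,72,5,d),crop(T,"top",340,190,72,72,5,d)])
b=np.hstack([crop(S,"scene",256,145,72,72,4,d),crop(S,"scene",310,212,72,72,4,d)])
b=cv2.resize(b,(720,360)); 
a=cv2.resize(np.vstack([a,b]),(600,600)); cv2.imwrite("pics/c1.png",a)
E
```

```text
(np.int64(346), np.int64(408), np.int64(205), np.int64(245)) (np.int64(321), np.int64(367), np.int64(229), np.int64(269))
bin0 [ 0.48882878 -0.10420706  0.03      ]
bin [ 0.4892 -0.1022 -0.1069] 0.026
bin [ 0.4869 -0.1022 -0.2021] 0.45Traceback (most recent call last):
  File "<stdin>", line 13, in <module>
  File "h.py", line 29, in fitbox
    r=minimize(cost,x0,method="Nelder-Mead",options=dict(initial_simplex=sim,xatol=1e-4,fatol=1e-4)); return r.x,r.fun
    res = _minimize_neldermead(fun, x0, args, callback, bounds=bounds,
                               **options)
    fxcc = func(xcc)
    fx = function(np.copy(x), *(wrapper_args + args))
  File "h.py", line 27, in cost
    return sum(np.abs(hullmask(pts,c)-m).sum()/m.sum() for c,m in obs.items())
  File "h.py", line 27, in <genexpr>
    return sum(np.abs(hullmask(pts,c)-m).sum()/m.sum() for c,m in obs.items())
                      ~~~~~~~~^^^^^^^
  File "h.py", line 20, in hullmask
    q=np.array([proj(cam,p) for p in pts]); m=np.zeros((400*S,640*S),np.uint8)
                ~~~~^^^^^^^
  File "h.py", line 10, in proj
    m=camera_model(cam); f=200/np.tan(np.radians(m["fovy"])/2)
ValueError: time passes only in moves, steps and waits
```

```bash
python3 - <<'E'
s=open("h.py").read().replace("m=camera_model(cam)","m=cm(cam)").replace("def ray","import pickle,os\ndef cm(c):\n    fn=f'cm_{c}.pkl'\n    if not os.path.exists(fn): pickle.dump(dict(camera_model(c)),open(fn,'wb'))\n    return pickle.load(open(fn,'rb'))\nfrom functools import lru_cache\ncm=lru_cache(cm)\ndef ray",1)
open("h.py","w").write(s)
E
cat > fit.py <<'E'
from h import *
print({k:v for k,v in cm("scene").items() if k!="pose"})
T=cv2.imread("pics/top0.png"); S=cv2.imread("pics/scene0.png")
def hull(m):
    ys,xs=np.nonzero(m); o=np.zeros(m.shape,np.uint8); cv2.fillConvexPoly(o,cv2.convexHull(np.stack([xs,ys],1).astype(np.int32)),1); return o.astype(np.float32),(xs.min(),xs.max(),ys.min(),ys.max())
def blue(im,box):
    h=cv2.cvtColor(im,cv2.COLOR_BGR2HSV); m=((h[...,0]>95)&(h[...,0]<125)&(h[...,1]>110)).astype(np.uint8)
    k=np.zeros_like(m); x0,x1,y0,y1=box; k[y0:y1,x0:x1]=m[y0:y1,x0:x1]
    return k
mt,_=hull(blue(T,(335,418,195,255))); ms,_=hull(blue(S,(312,378,215,275)))
x0=at_z("top",(377,225),.03)
vb,f=fitbox({"top":mt},[x0[0],x0[1],-.1],.086,.148,.052); print("bin",np.round(vb,4),round(f,3))
g=cv2.cvtColor(T,cv2.COLOR_BGR2HSV)
p=np.zeros(g.shape[:2],np.uint8); p[172:242,190:252]=(g[172:242,190:252,2]<60)
n,l,st,_=cv2.connectedComponentsWithStats(p); i=1+np.argmax(st[1:,4]); mp,b=hull(l==i); print(b,st[i])
xp=at_z("top",(220,207),.006); print("pad0",xp)
vp,f=fitbox({"top":mp},[xp[0],xp[1],0.4],.13,.09,.006); print("pad",np.round(vp,4),round(f,3))
def crop(im,cam,x,y,w,h,s,draw):
    o=cv2.resize(im[y:y+h,x:x+w],None,fx=s,fy=s,interpolation=cv2.INTER_CUBIC)
    for pts,c in draw:
        q=np.array([(proj(cam,k)-[x,y]+.5)*s for k in pts]); cv2.polylines(o,[q.astype(np.int32)],True,c,1)
    return o
d=[(rect(*vb,.086,.148,.052),(0,255,255)),(rect(*vb,.086,.148,0),(0,200,0)),(rect(*vp,.13,.09,.006),(0,0,255)),(rect(*vp,.084,.04,.016),(255,0,255))]
K=75
a=np.hstack([crop(T,"top",182,168,K,K,4,d),crop(T,"top",340,190,K,K,4,d)])
b=np.hstack([crop(S,"scene",256,145,K,K,4,d),crop(S,"scene",308,208,K,K,4,d)])
cv2.imwrite("pics/c1.png",np.vstack([a,b]))
E
python3 fit.py
```

```text
{'fovy': 54.36734887999859, 'cx': 320.1056083083276, 'cy': 204.76772879426278}
bin [ 0.4892 -0.1016 -0.1076] 0.028
(np.int64(196), np.int64(245), np.int64(178), np.int64(235)) [ 196  178   50   58 1223]
pad0 [0.53075906 0.30055362 0.006     ]
pad [0.5319 0.3002 0.4804] 0.034
```

View pics/c1.png

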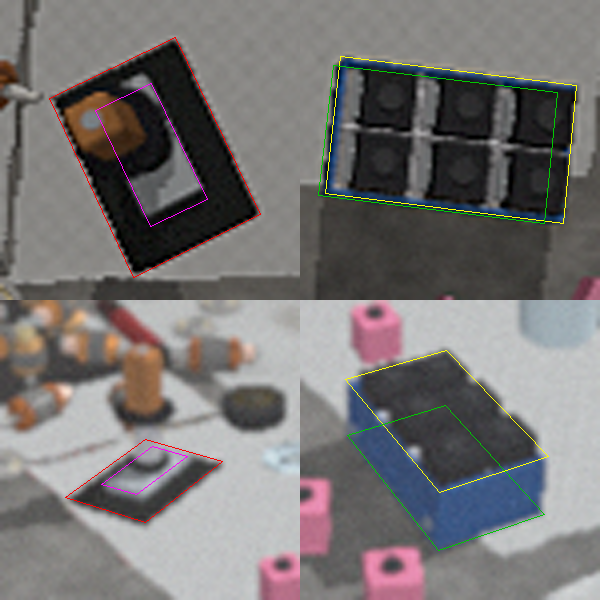

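Pad and bin outlines fit well in both views, and the tamper is on the pad a few mm off centre. Next I fit the tamper by its grip box and foot.

```bash
cat > fit2.py <<'E'
from h import *
from h import fitbox
T=cv2.imread("pics/top0.png"); S=cv2.imread("pics/scene0.png")
h=cv2.cvtColor(T,cv2.COLOR_BGR2HSV); hs=cv2.cvtColor(S,cv2.COLOR_BGR2HSV)
pad=hullmask(rect(.5319,.3002,.4804,.124,.084,.006),"top")>.5
org=((h[...,0]<25)&(h[...,1]>90)&(h[...,2]>60)); o=np.zeros_like(org); o[185:215,195:222]=org[185:215,195:222]
o=cv2.morphologyEx(o.astype(np.uint8),cv2.MORPH_CLOSE,np.ones((5,5)))
foot=(pad&(o==0)&(h[...,2]>75)&(h[...,1]<90)).astype(np.float32)
n,l,st,_=cv2.connectedComponentsWithStats(foot.astype(np.uint8)); foot=(l==1+np.argmax(st[1:,4])).astype(np.float32)
so=np.zeros(org.shape,np.uint8); so[152:178,280:305]=((hs[...,0]<25)&(hs[...,1]>90)&(hs[...,2]>50))[152:178,280:305]
print(o.sum(),foot.sum(),so.sum())
def disc(x,y,r,z): a=np.linspace(0,2*np.pi,24); return np.c_[x+r*np.cos(a),y+r*np.sin(a),0*a+z]
def grip(x,y,w,z0=.072,z1=.130): return np.vstack([rect(x,y,w,.028,.028,z0+.006),rect(x,y,w,.028,.028,z1+.006)])
def cost(v,full=False):
    x,y,w=v
    G=hullmask(grip(x,y,w),"top"); C=hullmask(np.vstack([disc(x,y,.029,.072),disc(x,y,.029,.078)]),"top")
    St=hullmask(np.vstack([disc(x,y,.009,.026),disc(x,y,.009,.072)]),"top")
    F=hullmask(rect(x,y,w,.084,.040,.016),"top")*(1-np.maximum(np.maximum(G,C),St))
    Gs=hullmask(grip(x,y,w),"scene")
    c=[np.abs(G-o).sum(),np.abs(F-foot).sum(),np.abs(Gs-so).sum()]
    return c if full else sum(c)
best=None
for w0 in(.4,.55):
  x0=[.536,.300,w0]; sim=np.array([x0]+[np.add(x0,d) for d in((.012,0,0),(0,.012,0),(0,0,.1))])
  r=minimize(cost,x0,method="Nelder-Mead",options=dict(initial_simplex=sim,xatol=1e-4)); print(np.round(r.x,4),r.fun,cost(r.x,1))
  if best is None or r.fun<best.fun: best=r
v=best.x
K=75;out=[]
for im,cam,x,y in((T,"top",182,168),(S,"scene",256,135)):
    q=cv2.resize(im[y:y+K,x:x+K],None,fx=5,fy=5,interpolation=cv2.INTER_CUBIC)
    for pts,c in((rect(*v,.084,.04,.016),(255,0,255)),(rect(*v,.028,.028,.136),(0,255,0)),(rect(*v,.028,.028,.078),(0,255,255)),(disc(v[0],v[1],.029,.078),(255,255,0))):
        cv2.polylines(q,[np.array([(proj(cam,k)-[x,y]+.5)*5 for k in pts]).astype(np.int32)],True,c,1)
    out.append(q)
cv2.imwrite("pics/c2.png",np.hstack(out))
E
python3 fit2.py
```

```text
223 171.0 179
[0.5388 0.3035 0.4803] 191.140625 [np.float32(54.375), np.float32(47.703125), np.float32(89.0625)]
[0.5386 0.3045 0.5402] 185.38671875 [np.float32(52.5), np.float32(48.69922), np.float32(84.1875)]
```

View pics/c2.png

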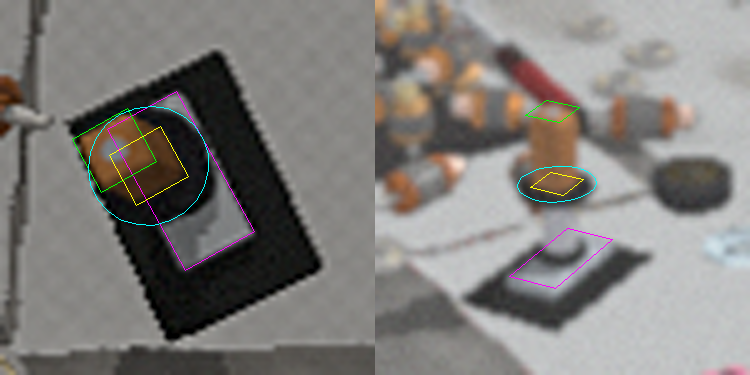

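The crop confirms the tamper: wooden grip, black collar and steel foot on the pad. The only similar things are the orange coils at left and the pink blocks. The fit overlay sits about 1 px high, so I take tamper (0.5365, 0.303), yaw about 0.50. I'll grip with the jaws along the tamper's x.

```bash
cat > plan.py <<'E'
# usage: plan.py x y z yaw_of_tool_y_deg [maxstep]  -> rows from current pose, tool kept vertical
import sys,numpy as np
from scipy.spatial.transform import Rotation as R
from workcell import get_obs
o=get_obs(); p=np.array(o["eef_pos"]); r=R.from_quat(o["tool_rot"])
a=[float(v) for v in sys.argv[1:]]; t=np.array(a[:3]); st=a[4] if len(a)>4 else 50.
c,s=np.cos(np.radians(a[3])),np.sin(np.radians(a[3]))
g=R.from_matrix(np.array([[-s,c,0],[c,s,0],[0,0,-1]]).T if 0 else np.stack([[s,-c,0],[c,s,0],[0,0,-1]],1))
M=r.as_matrix(); print("t",round(o["clock"],2),"p",np.round(p,4),"yawy",round(float(np.degrees(np.arctan2(M[1,1],M[0,1]))),2),"tilt",round(float(np.degrees(np.arccos(-M[2,2]))),2),"F",np.round(o["ft_force"],1),"w",round(o["grip_width"],4))
w=(r.inv()*g).as_rotvec(degrees=True)
if np.linalg.norm(w)>180: print("warn")
n=int(max(np.ceil(np.linalg.norm(t-p)*1e3/st),np.ceil(np.linalg.norm(w)/8),1))
print("n",n)
for i in range(n):
    d=(r.inv().apply((t-p)/(n-i)))*1e3; wr=(r.inv()*g).as_rotvec(degrees=True)/(n-i)
    d=np.round(d,1); wr=np.round(wr,1); print([*map(float,d),*map(float,wr)])
    p=p+r.apply(d/1e3); r=r*R.from_rotvec(wr,degrees=True)
E
python3 plan.py .5365 .303 .2 28.6 42
```

```text
Traceback (most recent call last):
  File "plan.py", line 8, in <module>
    g=R.from_matrix(np.array([[-s,c,0],[c,s,0],[0,0,-1]]).T if 0 else np.stack([[s,-c,0],[c,s,0],[0,0,-1]],1))
  File "scipy/spatial/transform/_rotation.pyx", line 1143, in scipy.spatial.transform._rotation.Rotation.from_matrix
ValueError: Non-positive determinant (left-handed or null coordinate frame) in rotation matrix 0: [[ 0.47869186  0.87798298  0.        ]
 [-0.87798298  0.47869186  0.        ]
 [ 0.          0.         -1.        ]].
```

```bash
sed -i 's/^g=.*/g=R.from_matrix(np.stack([[-s,c,0],[c,s,0],[0,0,-1]],1))/' plan.py; python3 plan.py .5365 .303 .2 28.6 42
```

```text
t 0.5 p [0.2192 0.4494 0.2313] yawy 64.0 tilt 0.01 F [ 1.  -0.   0.3] w 0.0848
n 9
[-38.8, 0.8, 3.5, -0.0, 0.0, 3.9]
[-38.7, 3.5, 3.5, -0.0, 0.0, 3.9]
[-38.3, 6.1, 3.5, -0.0, 0.0, 3.9]
[-37.8, 8.7, 3.5, -0.0, 0.0, 3.9]
[-37.2, 11.3, 3.5, -0.0, 0.0, 4.0]
[-36.3, 13.8, 3.4, -0.0, 0.0, 3.9]
[-35.3, 16.2, 3.5, -0.0, 0.0, 4.0]
[-34.0, 18.7, 3.4, -0.0, 0.0, 3.9]
[-32.7, 21.0, 3.5, -0.0, 0.0, 4.0]
```

Request:
jog_arm:
  deltas:
    - [[-38.8,0.8,3.5,0,0,3.9,85],[-38.7,3.5,3.5,0,0,3.9,85],[-38.3,6.1,3.5,0,0,3.9,85],[-37.8,8.7,3.5,0,0,3.9,85],[-37.2,11.3,3.5,0,0,4,85]]

```text
clock: 1.0
eef_pos: [0.397, 0.3692, 0.2143]
tool_rot: [0.388, 0.922, 0.002, -0.0]
ft_force: [-0.7, -0.5, -0.1]
grip_width: 0.0846
```

Request:
jog_arm:
  deltas:
    - [[-36.3,13.8,3.5,0,0,3.9,85],[-35.3,16.2,3.5,0,0,4,85],[-34,18.7,3.5,0,0,3.9,85],[-32.7,21,3.5,0,0,4,85],[0,0,0,0,0,0,85]]

```text
clock: 1.5
eef_pos: [0.5471, 0.2973, 0.1982]
tool_rot: [0.519, 0.855, 0.002, -0.0]
ft_force: [-1.1, -0.7, -0.1]
grip_width: 0.0849
```

```bash
python3 plan.py .5365 .303 .2 28.6 42;python3 plan.py .5365 .303 .09 28.6 25
```

```text
t 1.5 p [0.5471 0.2973 0.1982] yawy 27.5 tilt 0.23 F [-1.1 -0.7 -0.1] w 0.0849
n 1
[10.0, -6.8, -1.8, 0.2, -0.1, -1.1]
t 1.5 p [0.5471 0.2973 0.1982] yawy 27.5 tilt 0.23 F [-1.1 -0.7 -0.1] w 0.0849
n 5
[1.9, -1.4, 21.6, 0.0, -0.0, -0.2]
[2.0, -1.4, 21.7, 0.0, -0.0, -0.2]
[2.0, -1.4, 21.6, 0.1, -0.0, -0.2]
[1.9, -1.4, 21.7, 0.0, -0.1, -0.3]
[2.0, -1.4, 21.6, 0.1, -0.0, -0.2]
```

Request:
jog_arm:
  deltas:
    - [[10,-6.8,-1.8,0.2,-0.1,-1.1,85],[0,0,0,0,0,0,85],[0,0,20,0,0,0,85],[0,0,20,0,0,0,85],[0,0,0,0,0,0,85]]

```text
clock: 2.0
eef_pos: [0.5321, 0.3062, 0.1608]
tool_rot: [0.507, 0.862, 0.001, -0.001]
ft_force: [-0.6, -0.7, -0.1]
grip_width: 0.085
```

```bash
python3 plan.py .5365 .303 .09 28.6 15
```

```text
t 2.0 p [0.5321 0.3062 0.1608] yawy 29.06 tilt 0.1 F [-0.6 -0.7 -0.1] w 0.085
n 5
[-1.0, 0.4, 14.2, 0.0, -0.0, 0.1]
[-1.0, 0.5, 14.1, 0.0, -0.0, 0.1]
[-1.0, 0.4, 14.2, 0.0, -0.0, 0.1]
[-1.0, 0.5, 14.1, 0.0, -0.0, 0.1]
[-1.0, 0.5, 14.2, 0.0, -0.1, 0.1]
```

Request:
jog_arm:
  deltas:
    - [[-4,1.8,0,0,0,0.3,85],[0,0,0,0,0,0,85],[0,0,22,0,0,0,85],[0,0,18,0,0,0,85],[0,0,10,0,0,0,85]]

```text
clock: 2.5
eef_pos: [0.5377, 0.3083, 0.1184]
tool_rot: [0.507, 0.862, 0.007, 0.003]
ft_force: [-0.7, -0.3, -0.2]
grip_width: 0.0851
```

```bash
python3 plan.py .5365 .303 .09 28.6 15
python3 - <<'E'
from h import *
o=[]
for c,x,y in(("scene",240,90),("top",165,130)):
    im=camera(c); o.append(cv2.resize(im[y:y+120,x:x+120,::-1],None,fx=3.3,fy=3.3,interpolation=cv2.INTER_CUBIC))
cv2.imwrite("pics/g1.png",np.hstack(o))
E
```

```text
t 2.5 p [0.5377 0.3083 0.1184] yawy 29.05 tilt 0.82 F [-0.7 -0.3 -0.2] w 0.0851
n 2
[-2.0, -2.0, 14.1, 0.4, -0.1, 0.2]
[-2.1, -1.9, 14.2, 0.4, -0.0, 0.2]
```

View pics/g1.png

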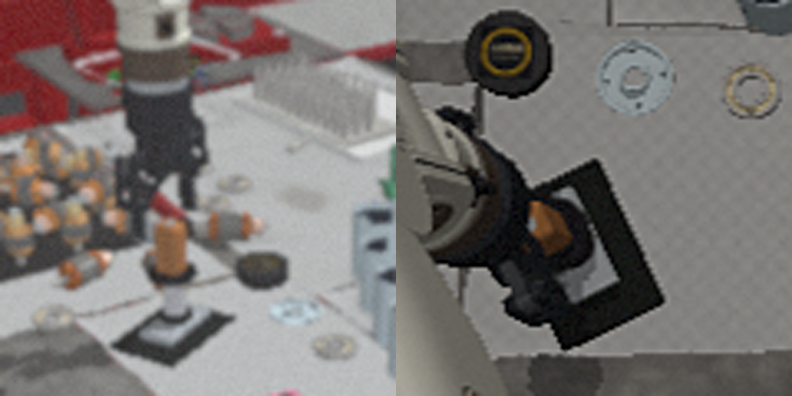

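The fingers straddle the grip (scene crop about (170,225)). I continue down and then close.

Request:
jog_arm:
  deltas:
    - [[0,0,0,0,0,0,85],[-4,-2,10,0.5,0,0.2,85],[0,0,10,0,0,0,85],[0,0,4,0,0,0,85],[0,0,0,0,0,0,85]]

```text
clock: 3.1
eef_pos: [0.5391, 0.3038, 0.0947]
tool_rot: [0.509, 0.861, 0.003, 0.001]
ft_force: [-0.0, -0.1, -0.7]
grip_width: 0.0847
```

```bash
python3 plan.py .5365 .303 .09 28.6 15
```

```text
t 3.1 p [0.5391 0.3038 0.0947] yawy 28.81 tilt 0.41 F [-0.  -0.1 -0.7] w 0.0847
n 1
[0.6, -2.7, 4.7, 0.4, -0.1, 0.2]
```

Request:
jog_arm:
  deltas:
    - [[0,-2,3,0.3,0,0,85],[0,0,0,0,0,0,85],[0,0,0,0,0,0,50],[0,0,0,0,0,0,40],[0,0,0,0,0,0,34]]

```text
clock: 3.6
eef_pos: [0.5374, 0.303, 0.0918]
tool_rot: [0.509, 0.861, 0.001, -0.0]
ft_force: [0.1, -0.7, 0.4]
grip_width: 0.0435
```

Request:
jog_arm:
  deltas:
    - [[0,0,0,0,0,0,32],[0,0,0,0,0,0,28],[0,0,0,0,0,0,20],[0,0,0,0,0,0,10],[0,0,0,0,0,0,0]]

```text
clock: 4.1
eef_pos: [0.538, 0.3033, 0.0923]
tool_rot: [0.509, 0.861, 0.002, -0.0]
ft_force: [0.9, 0.7, 0.6]
grip_width: 0.0276
```

Request:
jog_arm:
  deltas:
    - [[0,0,0,0,0,0,0],[0,0,0,0,0,0,0],[0,0,0,0,0,0,0]]

```text
clock: 4.4
eef_pos: [0.538, 0.3033, 0.0923]
tool_rot: [0.509, 0.861, 0.002, 0.0]
ft_force: [0.3, -0.0, 0.1]
grip_width: 0.0275
```

```bash
python3 plan.py .5365 .303 .09 28.6 15
```

```text
t 4.4 p [0.538  0.3033 0.0923] yawy 28.81 tilt 0.22 F [ 0.3 -0.   0.1] w 0.0275
n 1
[0.4, -1.5, 2.3, 0.2, -0.1, 0.2]
```

Request:
jog_arm:
  deltas:
    - [[0,0,-15,0,0,0,0],[0,0,-30,0,0,0,0],[0,0,-35,0,0,0,0],[0,0,-30,0,0,0,0],[0,0,-15,0,0,0,0]]

```text
clock: 4.9
eef_pos: [0.5326, 0.3, 0.2123]
tool_rot: [0.509, 0.861, -0.007, -0.005]
ft_force: [0.8, -0.4, -2.9]
grip_width: 0.0272
```

```bash
python3 plan.py .4938 -.0588 .225 -6.2 37
```

```text
t 4.9 p [0.5326 0.3    0.2123] yawy 28.82 tilt 1.02 F [ 0.8 -0.4 -2.9] w 0.0272
n 10
[-29.6, -20.7, -1.0, -0.1, 0.0, 3.5]
[-30.8, -18.9, -1.0, -0.1, 0.0, 3.5]
[-31.9, -16.9, -1.0, -0.1, 0.0, 3.5]
[-32.8, -15.0, -1.1, -0.1, 0.0, 3.5]
[-33.7, -12.9, -1.1, -0.1, 0.0, 3.5]
[-34.4, -10.9, -1.1, -0.1, 0.0, 3.5]
[-35.0, -8.7, -1.1, -0.1, 0.1, 3.5]
[-35.5, -6.6, -1.2, -0.1, 0.0, 3.5]
[-35.8, -4.4, -1.2, -0.1, 0.1, 3.5]
[-36.0, -2.2, -1.2, -0.1, 0.0, 3.5]
```

Request:
jog_arm:
  deltas:
    - [[-20,-14,-1,0,0,2.5,0],[-30.8,-18.9,-1,0,0,3.5,0],[-31.9,-16.9,-1,0,0,3.5,0],[-32.8,-15,-1,0,0,3.5,0],[-33.7,-12.9,-1,0,0,3.5,0]]

```text
clock: 5.4
eef_pos: [0.5155, 0.1322, 0.2176]
tool_rot: [0.628, 0.778, -0.007, -0.005]
ft_force: [0.9, -1.0, -3.6]
grip_width: 0.027
```

Request:
jog_arm:
  deltas:
    - [[-34.4,-10.9,-1,0,0,3.5,0],[-35,-8.7,-1,0,0,3.5,0],[-35.5,-6.6,-1,0,0,3.5,0],[-25,-4.4,-1,0,0,3,0],[-10,0,0,0,0,0,0]]

```text
clock: 5.9
eef_pos: [0.4958, -0.0194, 0.2195]
tool_rot: [0.72, 0.694, -0.012, -0.007]
ft_force: [-0.4, 0.4, -3.5]
grip_width: 0.0273
```

Request:
jog_arm:
  deltas:
    - [[0,0,0,0,0,0,0],[0,0,0,0,0,0,0]]

```text
clock: 6.1
eef_pos: [0.4951, -0.02, 0.2186]
tool_rot: [0.72, 0.694, -0.012, -0.008]
ft_force: [0.4, 0.4, -3.9]
grip_width: 0.0274
```

```bash
python3 plan.py .4938 -.0588 .225 -6.2 37
```

```text
t 6.1 p [ 0.4951 -0.02    0.2186] yawy -2.14 tilt 1.66 F [ 0.4  0.4 -3.9] w 0.0274
n 2
[-19.4, -0.0, -3.0, -0.8, 0.2, 2.0]
[-19.4, 0.7, -3.1, -0.8, 0.3, 2.1]
```

Request:
jog_arm:
  deltas:
    - [[-19,0,-3,-0.8,0.2,2,0],[-17,0,-3,-0.8,0.3,2,0],[0,0,0,0,0,0,0],[0,0,0,0,0,0,0]]

```text
clock: 6.5
eef_pos: [0.494, -0.051, 0.2235]
tool_rot: [0.741, 0.671, 0.001, -0.002]
ft_force: [-0.0, 0.4, -3.5]
grip_width: 0.0275
```

```bash
python3 plan.py .4938 -.0588 .18 -6.2 12
```

```text
t 6.5 p [ 0.494  -0.051   0.2235] yawy -5.67 tilt 0.24 F [-0.   0.4 -3.5] w 0.0275
n 4
[-2.0, 0.1, 10.9, -0.0, -0.1, 0.1]
[-2.0, 0.2, 10.9, -0.0, -0.0, 0.1]
[-1.9, 0.2, 10.9, -0.0, -0.1, 0.2]
[-1.9, 0.1, 10.8, -0.1, -0.0, 0.1]
```

Request:
jog_arm:
  deltas:
    - [[-8,0.3,10,0,0,0.5,0],[0,0,11,0,0,0,0],[0,0,11,0,0,0,0],[0,0,8,0,0,0,0],[0,0,0,0,0,0,0]]

```text
clock: 7.0
eef_pos: [0.4929, -0.0559, 0.1779]
tool_rot: [0.742, 0.67, -0.0, -0.004]
ft_force: [-0.3, 0.7, -2.5]
grip_width: 0.0277
```

```bash
python3 plan.py .4938 -.0588 .18 -6.2 12
cat > look.py <<'E'
import sys
from h import *
o=[]
for c,x,y in(("scene",290,150),("top",315,165)):
    im=camera(c); o.append(cv2.resize(im[y:y+120,x:x+120,::-1],None,fx=3.3,fy=3.3,interpolation=cv2.INTER_CUBIC))
cv2.imwrite(f"pics/{sys.argv[1]}.png",np.hstack(o))
E
python3 look.py g2
```

```text
t 7.0 p [ 0.4929 -0.0559  0.1779] yawy -5.84 tilt 0.44 F [-0.3  0.7 -2.5] w 0.0277
n 1
[-2.8, 1.2, -2.1, -0.3, -0.3, 0.4]
```

View pics/g2.png

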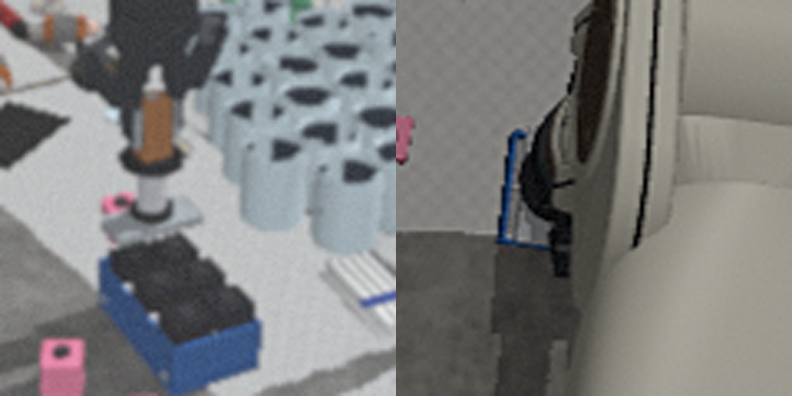

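The tamper is held upright with its foot over the left column (scene crop about (150,215)). I correct the small offset and then descend gently.

Request:
jog_arm:
  deltas:
    - [[-3,1.2,0,-0.3,-0.3,0.4,0],[0,0,2,0,0,0,0],[0,0,3,0,0,0,0],[0,0,3,0,0,0,0],[0,0,0,0,0,0,0]]

```text
clock: 7.6
eef_pos: [0.4961, -0.0598, 0.1725]
tool_rot: [0.745, 0.667, 0.002, 0.003]
ft_force: [-0.3, 0.5, -2.4]
grip_width: 0.0277
```

```bash
python3 plan.py .4938 -.0588 .16 -6.2 12
python3 - <<'E'
from h import *
for k in rect(.4929,-.0559,-.102,.084,.04,.0916): print(np.round((proj("scene",k)-[290,150]+.5)*3.3))
E
```

```text
t 7.6 p [ 0.4961 -0.0598  0.1725] yawy -6.3 tilt 0.36 F [-0.3  0.5 -2.4] w 0.0277
n 2
[0.4, -1.2, 6.2, 0.2, 0.0, -0.1]
[0.3, -1.2, 6.3, 0.2, 0.1, -0.0]
[183. 202.]
[205. 224.]
[120. 248.]
[100. 225.]
```

Predicted foot corners match the picture, so the hold offset is fine. Descending.

Request:
jog_arm:
  deltas:
    - [[0.5,-1.8,2,0.2,0,0,0],[0,0,2,0,0,0,0],[0,0,2,0,0,0,0]]

```text
clock: 7.9
eef_pos: [0.4945, -0.0591, 0.1664]
tool_rot: [0.745, 0.667, 0.001, 0.001]
ft_force: [0.4, 0.1, -3.2]
grip_width: 0.0275
```

Request:
jog_arm:
  deltas:
    - [[0,0,2,0,0,0,0],[0,0,2,0,0,0,0]]

```text
clock: 8.1
eef_pos: [0.4945, -0.059, 0.162]
tool_rot: [0.745, 0.667, 0.001, 0.001]
ft_force: [0.1, -0.1, -3.8]
grip_width: 0.0275
```

Request:
jog_arm:
  deltas:
    - [[0,0,2,0,0,0,0],[0,0,2,0,0,0,0]]

```text
clock: 8.3
eef_pos: [0.4947, -0.059, 0.1577]
tool_rot: [0.745, 0.667, 0.001, 0.002]
ft_force: [0.1, 0.3, 0.8]
grip_width: 0.0272
```

Request:
jog_arm:
  deltas:
    - [[0,0,1.5,0,0,0,0],[0,0,1.5,0,0,0,0]]

```text
clock: 8.5
eef_pos: [0.4956, -0.0591, 0.1555]
tool_rot: [0.745, 0.667, 0.002, 0.002]
ft_force: [-1.8, -0.6, 2.1]
grip_width: 0.0275
```

Request:
jog_arm:
  deltas:
    - [[0,0,1.5,0,0,0,0]]

```text
clock: 8.6
eef_pos: [0.4959, -0.0592, 0.1547]
tool_rot: [0.745, 0.667, 0.002, 0.003]
ft_force: [-1.1, 0.8, 4.1]
grip_width: 0.0276
```

Request:
jog_arm:
  deltas:
    - [[0,0,1.5,0,0,0,0]]

```text
clock: 8.7
eef_pos: [0.4962, -0.0592, 0.1538]
tool_rot: [0.745, 0.667, 0.002, 0.003]
ft_force: [-1.9, 0.3, 4.5]
grip_width: 0.0272
```

Request:
jog_arm:
  deltas:
    - [[0,-1,1.5,0.2,0,0,0],[0,-1,1.5,0.2,0,0,0]]

```text
clock: 8.9
eef_pos: [0.4956, -0.0591, 0.1519]
tool_rot: [0.745, 0.667, 0.001, 0.002]
ft_force: [0.3, -0.5, 4.0]
grip_width: 0.0277
```

Request:
jog_arm:
  deltas:
    - [[0,0,1.5,0,0,0,0]]

```text
clock: 9.0
eef_pos: [0.4957, -0.0591, 0.1508]
tool_rot: [0.745, 0.667, 0.001, 0.002]
ft_force: [-2.5, 0.2, 8.8]
grip_width: 0.0274
```

Request:
jog_arm:
  deltas:
    - [[0,0,1.5,0,0,0,0]]

```text
clock: 9.1
eef_pos: [0.4957, -0.0592, 0.1504]
tool_rot: [0.745, 0.667, 0.002, 0.002]
ft_force: [-4.7, 1.3, 16.4]
grip_width: 0.0275
```

Request:
jog_arm:
  deltas:
    - [[0,0,1.5,0,0,0,0]]

```text
clock: 9.2
eef_pos: [0.4956, -0.0592, 0.1504]
tool_rot: [0.745, 0.667, 0.002, 0.003]
ft_force: [-4.2, 0.8, 14.4]
grip_width: 0.0272
```

Request:
jog_arm:
  deltas:
    - [[0,0,2,0,0,0,0]]

```text
clock: 9.3
eef_pos: [0.4955, -0.0592, 0.1503]
tool_rot: [0.745, 0.667, 0.002, 0.003]
ft_force: [-5.2, 1.4, 18.2]
grip_width: 0.0273
```

```bash
python3 -c "
from workcell import *
o=get_obs();print(o['clock'],o['eef_pos'],o['ft_force'],o['ft_torque'])"
```

```text
9.3 [ 0.49552797 -0.05916524  0.15031983] [-5.24348161  1.39012111 18.22979041] [0.19362604 1.47446284 0.02696394]
```

Request:
jog_arm:
  deltas:
    - [[0,0,2,0,0,0,0],[0,0,2,0,0,0,0]]

```text
clock: 9.5
eef_pos: [0.4953, -0.0591, 0.1504]
tool_rot: [0.745, 0.667, 0.003, 0.004]
ft_force: [-4.9, 0.1, 17.0]
grip_width: 0.027
```

```bash
python3 -c "
from workcell import *
o=get_obs();print(o['clock'],o['eef_pos'],o['ft_force'],o['ft_torque'])"
```

```text
9.5 [ 0.49534926 -0.05913681  0.15037248] [-4.93503269  0.1293821  16.95924544] [ 0.18522206  1.39423109 -0.00714771]
```

Request:
jog_arm:
  deltas:
    - [[0,-1,2.2,0.1,0,0,0],[0,-1,2.2,0.1,0,0,0]]

```text
clock: 9.7
eef_pos: [0.4949, -0.059, 0.1504]
tool_rot: [0.745, 0.667, 0.004, 0.005]
ft_force: [-3.2, -0.1, 15.1]
grip_width: 0.0272
```

Request:
jog_arm:
  deltas:
    - [[0,-0.5,2.2,0,0,0,0],[0,-0.5,2.2,0,0,0,0]]

```text
clock: 9.9
eef_pos: [0.4947, -0.0591, 0.1503]
tool_rot: [0.745, 0.667, 0.005, 0.007]
ft_force: [-4.1, 1.2, 17.0]
grip_width: 0.027
```

```bash
python3 -c "
from workcell import *
o=get_obs();print(o['clock'],o['eef_pos'],o['ft_force'],o['ft_torque'])"; python3 plan.py .4938 -.0588 .17 -6.2 30
```

```text
9.9 [ 0.49466617 -0.05905042  0.15028899] [-4.05787101  1.19565973 17.02944082] [ 0.17609766  1.35982615 -0.04103512]
t 9.9 p [ 0.4947 -0.0591  0.1503] yawy -6.3 tilt 0.99 F [-4.1  1.2 17. ] w 0.027
n 1
[0.1, -0.5, -19.7, 1.0, 0.1, -0.1]
```

Request:
jog_arm:
  deltas:
    - [[0,-0.5,1,0.8,0,0,0],[0,-0.5,1.8,0.5,0,0,0],[0,0,2.4,0.3,0,0,0],[0,0,2.4,0.2,0,0,0]]

```text
clock: 10.3
eef_pos: [0.4962, -0.0592, 0.1501]
tool_rot: [0.745, 0.667, -0.002, -0.001]
ft_force: [-6.0, 0.4, 20.4]
grip_width: 0.0274
```

```bash
python3 -c "
from workcell import *
o=get_obs();print(o['clock'],o['eef_pos'],o['ft_force'],o['ft_torque'])"; python3 plan.py .4938 -.0588 .17 -6.2 30
```

```text
10.3 [ 0.49618562 -0.05921006  0.15010542] [-5.96553958  0.44581861 20.41069115] [0.24550948 1.77521164 0.00640554]
t 10.3 p [ 0.4962 -0.0592  0.1501] yawy -6.3 tilt 0.27 F [-6.   0.4 20.4] w 0.0274
n 1
[0.1, -2.5, -19.9, -0.3, 0.1, -0.1]
```

Left column home: the motion stopped hard at TCP z 0.150 with about 24 N net. Lifting and moving to the middle.

Request:
jog_arm:
  deltas:
    - [[0,0,-8,0,0,0,0],[0,0,-15,0,0,0,0],[-15,-1,0,0,0,0,0],[-18,0,0,0,0,0,0],[0,0,0,0,0,0,0]]

```text
clock: 10.8
eef_pos: [0.4887, -0.0918, 0.1701]
tool_rot: [0.744, 0.668, -0.005, -0.005]
ft_force: [0.2, 0.9, -2.6]
grip_width: 0.0275
```

```bash
python3 plan.py .4887 -.1066 .172 -6.2 30;python3 -c "
from workcell import *
o=get_obs();print(o['ft_torque'])"
```

```text
t 10.8 p [ 0.4887 -0.0918  0.1701] yawy -6.2 tilt 0.77 F [ 0.2  0.9 -2.6] w 0.0275
n 1
[-14.7, 1.6, -1.9, -0.8, 0.0, 0.0]
[ 0.04774313  0.00057664 -0.00129961]
```

Request:
jog_arm:
  deltas:
    - [[-12,1,-1,-0.6,0,0,0],[-1,0,0,0,0,0,0],[0,0,0,0,0,0,0]]

```text
clock: 11.1
eef_pos: [0.4865, -0.1049, 0.1686]
tool_rot: [0.744, 0.668, -0.002, -0.003]
ft_force: [0.4, 0.8, -3.8]
grip_width: 0.0275
```

```bash
python3 plan.py .4887 -.1066 .165 -6.2 30
```

```text
t 11.1 p [ 0.4865 -0.1049  0.1686] yawy -6.21 tilt 0.45 F [ 0.4  0.8 -3.8] w 0.0275
n 1
[-1.5, 2.4, 3.6, -0.4, -0.0, -0.0]
```

Request:
jog_arm:
  deltas:
    - [[-1.2,1.6,2,-0.2,0,0,0],[0,0,2,0,0,0,0],[0,0,1.5,0,0,0,0]]

```text
clock: 11.4
eef_pos: [0.488, -0.1055, 0.1624]
tool_rot: [0.744, 0.668, -0.001, -0.002]
ft_force: [0.0, -0.6, -2.7]
grip_width: 0.0268
```

Request:
jog_arm:
  deltas:
    - [[0,0,2,0,0,0,0],[0,0,2,0,0,0,0]]

```text
clock: 11.6
eef_pos: [0.4887, -0.1052, 0.1585]
tool_rot: [0.744, 0.668, -0.001, -0.002]
ft_force: [0.5, -0.2, -0.0]
grip_width: 0.0276
```

Request:
jog_arm:
  deltas:
    - [[0,0,1.5,0,0,0,0],[0,0,1.5,0,0,0,0]]

```text
clock: 11.8
eef_pos: [0.4893, -0.1053, 0.1568]
tool_rot: [0.744, 0.669, -0.0, -0.001]
ft_force: [-0.4, 0.9, 5.1]
grip_width: 0.0274
```

Request:
jog_arm:
  deltas:
    - [[0,0,1.5,0,0,0,0],[0,0,1.5,0,0,0,0]]

```text
clock: 12.0
eef_pos: [0.4899, -0.1053, 0.1549]
tool_rot: [0.744, 0.669, 0.001, 0.0]
ft_force: [-1.5, 1.2, 4.6]
grip_width: 0.0275
```

Request:
jog_arm:
  deltas:
    - [[0,-0.5,1.5,0,0,0,0],[0,-0.5,1.5,0,0,0,0]]

```text
clock: 12.2
eef_pos: [0.4893, -0.1053, 0.1524]
tool_rot: [0.744, 0.669, 0.001, 0.001]
ft_force: [-1.1, 0.6, 4.6]
grip_width: 0.0273
```

Request:
jog_arm:
  deltas:
    - [[0,-0.5,1.5,0,0,0,0],[0,-0.5,1.5,0,0,0,0]]

```text
clock: 12.4
eef_pos: [0.4886, -0.1052, 0.1503]
tool_rot: [0.744, 0.669, 0.002, 0.001]
ft_force: [-4.8, 0.8, 15.5]
grip_width: 0.0278
```

Request:
jog_arm:
  deltas:
    - [[0,0,1.5,0,0,0,0],[0,0,1.7,0,0,0,0]]

```text
clock: 12.6
eef_pos: [0.4885, -0.1052, 0.1503]
tool_rot: [0.744, 0.669, 0.002, 0.002]
ft_force: [-5.0, 1.5, 16.2]
grip_width: 0.0274
```

Request:
jog_arm:
  deltas:
    - [[0,0,2.1,0.1,0,0,0],[0,0,2.2,0.1,0,0,0]]

```text
clock: 12.8
eef_pos: [0.4885, -0.1052, 0.1502]
tool_rot: [0.744, 0.669, 0.002, 0.002]
ft_force: [-5.8, 1.9, 18.9]
grip_width: 0.0273
```

Request:
jog_arm:
  deltas:
    - [[0,0,2.3,0.1,0,0,0],[0,0,2.3,0.1,0,0,0],[0,0,2.3,0.1,0,0,0]]

```text
clock: 13.1
eef_pos: [0.4886, -0.1052, 0.1502]
tool_rot: [0.744, 0.669, 0.002, 0.002]
ft_force: [-6.0, 0.4, 17.8]
grip_width: 0.0277
```

```bash
python3 plan.py .4887 -.1066 .175 -6.2 30;python3 -c "
from workcell import *
o=get_obs();print(o['ft_torque'])"
```

```text
t 13.1 p [ 0.4886 -0.1052  0.1502] yawy -6.09 tilt 0.33 F [-6.   0.4 17.8] w 0.0277
n 1
[-1.4, 0.4, -24.8, 0.3, 0.0, 0.1]
[0.36901902 1.61069097 0.00310765]
```

Middle column home at the same height (0.150). On to the right column.

Request:
jog_arm:
  deltas:
    - [[0,0,-8,0,0,0,0],[0,0,-13,0,0,0,0],[-15,0,0,0,0,0,0],[-17,0,0,0,0,0,0],[0,0,0,0,0,0,0]]

```text
clock: 13.6
eef_pos: [0.4825, -0.1383, 0.1676]
tool_rot: [0.743, 0.669, -0.001, -0.0]
ft_force: [-0.2, 1.3, -3.2]
grip_width: 0.028
```

```bash
python3 plan.py .4835 -.1543 .171 -6.2 30
```

```text
t 13.6 p [ 0.4825 -0.1383  0.1676] yawy -6.01 tilt 0.07 F [-0.2  1.3 -3.2] w 0.028
n 1
[-15.8, 2.7, -3.4, -0.1, 0.0, 0.2]
```

Request:
jog_arm:
  deltas:
    - [[-13,2,-2,0,0,0.1,0],[-1,0,0,0,0,0,0],[0,0,0,0,0,0,0]]

```text
clock: 13.9
eef_pos: [0.4813, -0.1541, 0.1666]
tool_rot: [0.744, 0.668, -0.002, -0.003]
ft_force: [-1.0, -0.5, -3.7]
grip_width: 0.0278
```

```bash
python3 plan.py .4835 -.1543 .165 -6.2 30
```

```text
t 13.9 p [ 0.4813 -0.1541  0.1666] yawy -6.21 tilt 0.38 F [-1.  -0.5 -3.7] w 0.0278
n 1
[-0.0, 2.2, 1.6, -0.4, -0.0, -0.0]
```

Request:
jog_arm:
  deltas:
    - [[0,1.5,1.5,-0.2,0,0,0],[0,0,1.5,0,0,0,0],[0,0,1.5,0,0,0,0]]

```text
clock: 14.2
eef_pos: [0.4828, -0.1538, 0.1612]
tool_rot: [0.744, 0.668, -0.001, -0.002]
ft_force: [-0.5, 0.4, -3.2]
grip_width: 0.0272
```

Request:
jog_arm:
  deltas:
    - [[0,0,2,0,0,0,0],[0,0,2,0,0,0,0]]

```text
clock: 14.4
eef_pos: [0.4832, -0.1535, 0.1576]
tool_rot: [0.744, 0.668, -0.001, -0.001]
ft_force: [-0.4, 0.5, 3.3]
grip_width: 0.0274
```

Request:
jog_arm:
  deltas:
    - [[0,0,1.5,0,0,0,0],[0,-0.3,1.5,0,0,0,0]]

```text
clock: 14.6
eef_pos: [0.4839, -0.1536, 0.1562]
tool_rot: [0.744, 0.668, 0.0, 0.0]
ft_force: [-0.7, -0.6, 4.1]
grip_width: 0.0276
```

Request:
jog_arm:
  deltas:
    - [[0,-0.5,1.5,0,0,0,0],[0,-0.5,1.5,0,0,0,0]]

```text
clock: 14.8
eef_pos: [0.4838, -0.1536, 0.1544]
tool_rot: [0.744, 0.669, 0.001, 0.001]
ft_force: [-0.7, 0.3, 4.6]
grip_width: 0.0273
```

Request:
jog_arm:
  deltas:
    - [[0,-0.5,1.5,0,0,0,0],[0,-0.5,1.5,0,0,0,0]]

```text
clock: 15.0
eef_pos: [0.4834, -0.1535, 0.1519]
tool_rot: [0.744, 0.669, 0.002, 0.002]
ft_force: [0.4, 0.0, 3.6]
grip_width: 0.0272
```

Request:
jog_arm:
  deltas:
    - [[0,-0.3,1.5,0,0,0,0],[0,-0.3,1.5,0,0,0,0]]

```text
clock: 15.2
eef_pos: [0.4831, -0.1536, 0.1502]
tool_rot: [0.744, 0.668, 0.002, 0.003]
ft_force: [-3.1, 1.9, 16.2]
grip_width: 0.0272
```

Request:
jog_arm:
  deltas:
    - [[0,0,1.8,0.1,0,0,0],[0,0,2,0.1,0,0,0]]

```text
clock: 15.4
eef_pos: [0.4832, -0.1536, 0.1502]
tool_rot: [0.744, 0.668, 0.002, 0.003]
ft_force: [-5.0, 1.9, 16.5]
grip_width: 0.0277
```

Request:
jog_arm:
  deltas:
    - [[0,0,2.2,0.1,0,0,0],[0,0,2.3,0.1,0,0,0],[0,0,2.3,0.1,0,0,0]]

```text
clock: 15.7
eef_pos: [0.4833, -0.1535, 0.1502]
tool_rot: [0.744, 0.668, 0.001, 0.003]
ft_force: [-5.6, 1.6, 17.4]
grip_width: 0.0275
```

```bash
python3 plan.py .4835 -.1543 .23 -6.2 30;python3 -c "
from workcell import *
o=get_obs();print(o['ft_torque'])"
```

```text
t 15.7 p [ 0.4833 -0.1535  0.1502] yawy -6.1 tilt 0.36 F [-5.6  1.6 17.4] w 0.0275
n 3
[-0.3, 0.3, -26.6, 0.1, 0.0, 0.0]
[-0.3, 0.2, -26.6, 0.1, 0.0, 0.0]
[-0.3, 0.2, -26.6, 0.2, 0.1, 0.1]
[ 0.47621907  1.52628794 -0.05097866]
```

Request:
jog_arm:
  deltas:
    - [[0,0,-8,0,0,0,0],[0,0,-20,0,0,0,0],[0,0,-25,0,0,0,0],[0,0,-15,0,0,0,0],[0,0,0,0,0,0,0]]

```text
clock: 16.2
eef_pos: [0.4791, -0.1524, 0.2149]
tool_rot: [0.744, 0.668, -0.002, -0.002]
ft_force: [1.0, -0.0, -2.4]
grip_width: 0.0272
```

```bash
python3 look.py g3 ; python3 plan.py .532 .300 .225 27.5 35
```

```text
t 16.3 p [ 0.4779 -0.152   0.2128] yawy -6.1 tilt 0.56 F [-0.   0.7 -2.8] w 0.0274
n 14
[32.5, 0.4, -0.8, -0.0, -0.0, -2.4]
[32.5, 1.8, -0.8, -0.0, -0.0, -2.4]
[32.4, 3.1, -0.8, -0.0, -0.0, -2.4]
[32.2, 4.5, -0.8, -0.0, -0.0, -2.4]
[32.0, 5.8, -0.8, -0.0, -0.0, -2.4]
[31.7, 7.1, -0.8, -0.1, -0.0, -2.4]
[31.4, 8.5, -0.8, -0.0, -0.0, -2.4]
[31.0, 9.8, -0.8, -0.1, -0.0, -2.4]
[30.6, 11.1, -0.8, -0.0, -0.0, -2.4]
[30.1, 12.3, -0.8, -0.1, -0.1, -2.4]
[29.5, 13.6, -0.9, -0.0, -0.0, -2.4]
[28.9, 14.8, -0.9, -0.1, -0.1, -2.4]
[28.3, 16.0, -0.9, -0.0, -0.0, -2.4]
[27.6, 17.2, -0.8, -0.1, -0.1, -2.4]
```

View pics/g3.png

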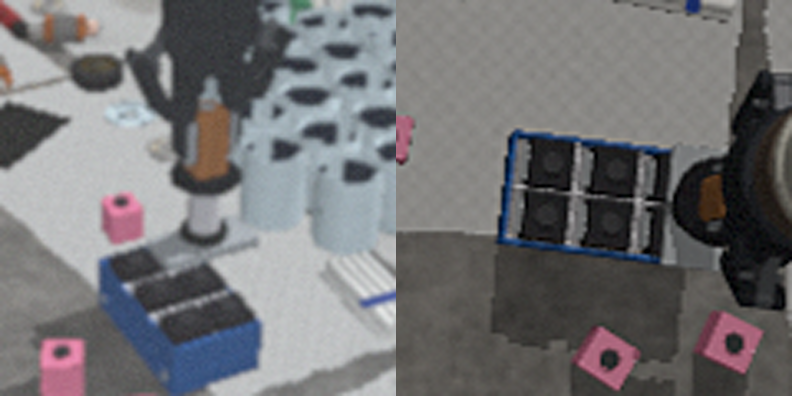

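All visible blocks stand level in the scene crop, and the tamper is clear above. Returning to the pad.

Request:
jog_arm:
  deltas:
    - [[20,0.4,-2,0,0,-1.5,0],[32,1.8,-1,0,0,-2.4,0],[32,3.1,-1,0,0,-2.4,0],[32,4.5,-1,0,0,-2.4,0],[32,5.8,-1,0,0,-2.4,0]]

```text
clock: 16.8
eef_pos: [0.4934, -0.0035, 0.2089]
tool_rot: [0.676, 0.736, -0.008, -0.011]
ft_force: [-0.0, -0.2, -2.9]
grip_width: 0.0274
```

Request:
jog_arm:
  deltas:
    - [[32,7,-1,0,0,-2.4,0],[31.4,8.5,-1,0,0,-2.4,0],[31,9.8,-1,0,0,-2.4,0],[30.6,11,-1,0,0,-2.4,0],[30,12,-1,0,0,-2.4,0]]

```text
clock: 17.3
eef_pos: [0.5097, 0.1633, 0.203]
tool_rot: [0.592, 0.805, -0.013, -0.017]
ft_force: [0.8, -0.3, -3.4]
grip_width: 0.0274
```

```bash
python3 plan.py .532 .300 .2 27.5 35
```

```text
t 17.3 p [0.5097 0.1633 0.203 ] yawy 17.36 tilt 2.49 F [ 0.8 -0.3 -3.4] w 0.0274
n 4
[30.9, 15.5, 0.5, -0.6, -0.2, -2.5]
[30.3, 16.9, 0.5, -0.6, -0.2, -2.6]
[29.4, 18.2, 0.6, -0.6, -0.3, -2.5]
[28.6, 19.5, 0.7, -0.5, -0.2, -2.6]
```

Request:
jog_arm:
  deltas:
    - [[30,15.5,-1,-0.6,-0.2,-2.5,0],[30,17,-1,-0.6,-0.2,-2.6,0],[28,18,-1,-0.6,-0.3,-2.5,0],[15,12,-1,-0.5,-0.2,-1.5,0],[0,0,0,0,0,0,0]]

```text
clock: 17.8
eef_pos: [0.5276, 0.289, 0.194]
tool_rot: [0.521, 0.853, -0.007, -0.004]
ft_force: [-0.7, -0.7, -3.3]
grip_width: 0.0277
```

```bash
python3 plan.py .532 .300 .19 27.5 35
```

```text
t 17.8 p [0.5276 0.289  0.194 ] yawy 27.17 tilt 0.93 F [-0.7 -0.7 -3.3] w 0.0277
n 1
[7.7, 9.0, 3.9, -0.9, -0.0, -0.3]
```

Request:
jog_arm:
  deltas:
    - [[6,7,4,-0.8,0,-0.3,0],[0,0,20,0,0,0,0],[0,0,22,0,0,0,0],[0,0,12,0,0,0,0],[0,0,0,0,0,0,0]]

```text
clock: 18.3
eef_pos: [0.5302, 0.2929, 0.1298]
tool_rot: [0.521, 0.853, -0.004, -0.001]
ft_force: [-0.6, -1.1, -2.5]
grip_width: 0.0274
```

```bash
python3 plan.py .532 .300 .094 27.5 35
```

```text
t 18.3 p [0.5302 0.2929 0.1298] yawy 27.16 tilt 0.42 F [-0.6 -1.1 -2.5] w 0.0274
n 2
[2.8, 2.5, 17.9, -0.2, 0.1, -0.2]
[2.7, 2.5, 17.8, -0.2, 0.0, -0.1]
```

Request:
jog_arm:
  deltas:
    - [[5,4.5,5,-0.3,0.1,-0.3,0],[0,0,8,0,0,0,0],[0,0,8,0,0,0,0],[0,0,6,0,0,0,0],[0,0,0,0,0,0,0]]

```text
clock: 18.8
eef_pos: [0.5333, 0.2984, 0.1019]
tool_rot: [0.52, 0.854, 0.0, 0.0]
ft_force: [-0.0, 0.4, -2.9]
grip_width: 0.0272
```

```bash
python3 plan.py .532 .300 .093 27.5 35
```

```text
t 18.8 p [0.5333 0.2984 0.1019] yawy 27.3 tilt 0.06 F [-0.   0.4 -2.9] w 0.0272
n 1
[2.0, -0.4, 8.9, 0.0, 0.0, -0.2]
```

Request:
jog_arm:
  deltas:
    - [[1,0,2,0,0,0,0],[0,0,2,0,0,0,0],[0,0,2,0,0,0,0],[0,0,1.5,0,0,0,0],[0,0,1,0,0,0,0]]

```text
clock: 19.3
eef_pos: [0.5335, 0.2999, 0.0939]
tool_rot: [0.52, 0.854, 0.001, 0.001]
ft_force: [-0.4, 0.2, -3.2]
grip_width: 0.0273
```

Request:
jog_arm:
  deltas:
    - [[0,0,1,0,0,0,0],[0,0,0.5,0,0,0,0]]

```text
clock: 19.5
eef_pos: [0.5336, 0.3, 0.0924]
tool_rot: [0.52, 0.854, 0.001, 0.001]
ft_force: [-0.4, -0.6, -1.1]
grip_width: 0.0273
```

Contact. A touch more, then open.

Request:
jog_arm:
  deltas:
    - [[0,0,0.6,0,0,0,0],[0,0,0,0,0,0,0]]

```text
clock: 19.7
eef_pos: [0.5337, 0.3, 0.0925]
tool_rot: [0.52, 0.854, 0.002, 0.001]
ft_force: [-0.7, -0.5, -2.7]
grip_width: 0.0274
```

Request:
jog_arm:
  deltas:
    - [[0,0,0,0,0,0,32],[0,0,0,0,0,0,50],[0,0,0,0,0,0,70],[0,0,0,0,0,0,85],[0,0,0,0,0,0,85]]

```text
clock: 20.2
eef_pos: [0.5356, 0.3011, 0.0947]
tool_rot: [0.52, 0.854, 0.004, 0.003]
ft_force: [0.4, -0.6, -0.7]
grip_width: 0.0851
```

Request:
jog_arm:
  deltas:
    - [[0,0,-10,0,0,0,85],[0,0,-25,0,0,0,85],[0,0,-35,0,0,0,85],[0,0,-40,0,0,0,85],[0,0,-20,0,0,0,85]]

```text
clock: 20.7
eef_pos: [0.532, 0.2992, 0.227]
tool_rot: [0.52, 0.854, 0.0, 0.0]
ft_force: [0.8, 0.1, -0.7]
grip_width: 0.0851
```

```bash
python3 plan.py .35 .42 .25 40 45
```

```text
t 20.7 p [0.532  0.2992 0.227 ] yawy 27.32 tilt 0.05 F [ 0.8  0.1 -0.7] w 0.0851
n 5
[38.2, -21.3, -4.6, 0.0, 0.0, -2.5]
[39.1, -19.6, -4.6, 0.0, 0.0, -2.5]
[39.9, -17.8, -4.7, 0.0, 0.0, -2.6]
[40.6, -16.0, -4.6, 0.0, 0.0, -2.5]
[41.3, -14.2, -4.7, 0.0, 0.0, -2.6]
```

Backing away for an unobstructed final look.

Request:
jog_arm:
  deltas:
    - [[38,-21,-5,0,0,-2.5,85],[39,-20,-5,0,0,-2.5,85],[40,-18,-5,0,0,-2.5,85],[40,-16,-5,0,0,-2.5,85],[30,-14,-5,0,0,-2.5,85]]

```text
clock: 21.2
eef_pos: [0.3587, 0.4128, 0.2611]
tool_rot: [0.425, 0.905, 0.007, 0.004]
ft_force: [-0.5, 0.8, -0.4]
grip_width: 0.085
```

Request:
jog_arm:
  deltas:
    - [[0,0,0,0,0,0,85],[0,0,0,0,0,0,85]]

```text
clock: 21.4
eef_pos: [0.3551, 0.4154, 0.2642]
tool_rot: [0.422, 0.907, 0.009, 0.005]
ft_force: [1.2, -0.3, -0.6]
grip_width: 0.085
```

Run:
```python
from h import *
o=[]
for c,bs in(("scene",((250,130),(300,195))),("top",((175,160),(335,180)))):
    im=camera(c); r=[]
    for x,y in bs:
        q=cv2.resize(im[y:y+85,x:x+85,::-1],None,fx=3.4,fy=3.4,interpolation=cv2.INTER_CUBIC)
        for pts,k in((rect(.5319,.3002,.4804,.13,.09,.006),(0,0,255)),(rect(.5319,.3002,.4804,.084,.04,.016),(255,0,255))):
            cv2.polylines(q,[np.array([(proj(c,p)-[x,y]+.5)*3.4 for p in pts]).astype(np.int32)],True,k,1)
        r.append(q)
    o.append(np.hstack(r))
cv2.imwrite("pics/fin.png",np.vstack(o))
```

```text
(no output)
```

View pics/fin.png

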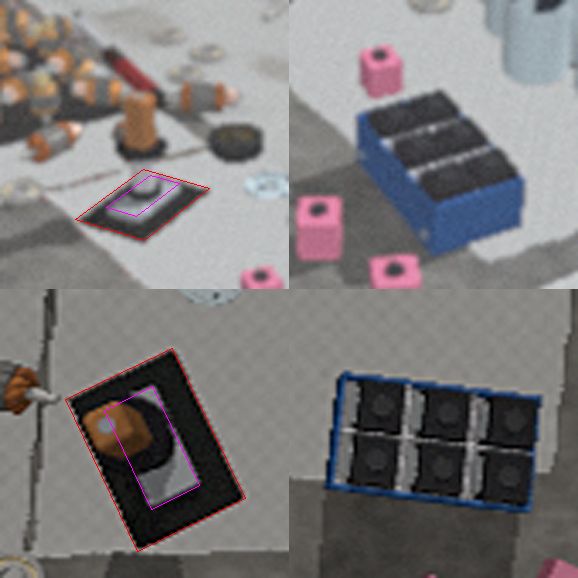

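The tamper stands upright, centred on the pad (foot matches the outline), and all six blocks look level.

```bash
python3 -c "
from workcell import *
print(job_done())"
```

```text
the job is handed in; nothing more can be done
None
```

I pressed the left, middle and right columns home in that order with the tamper. I then stood the tamper back on its pad and handed the job in at about 21 s of the 58 s allowed.

**Pressing:** each column stopped hard at the same tool height, 0.1501 to 0.1503 m. That puts the bed about 24 mm above the bin's origin. I leaned on each pair with roughly 21 to 24 N in total. The force on each single block was not measured. I inferred the split from the free-rocking foot and a rough torque estimate, and about 5 to 6 N of sideways force showed while leaning.

**Last pictures:** all six block tops look level, judged by eye. The tamper stands upright, with its foot matching an outline drawn at the pad's centre to within a few millimetres. The gripper is well clear of it, and the bystanders in view look unmoved.

**Disagreements:** the automatic fit of the tamper sat about 1 pixel off, so I corrected its position by hand before gripping. The first attempt to fit the bin in the scene view alone was poor, so I used the top view. The bin outline from that fit then agreed with both pictures.

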